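Unclip the tool rack and set out the creasing tools

TASK

Snap both rockers of the tool rack over to release, lift the retaining bar out of its brackets and lay it on the bench clear of the rack. Take every creasing tool out of the rack and lay it flat on the floor of the steel tray, none on top of another. Only then put the bar back fully home in its two brackets and snap both rockers over to lock it; leave the other things on the bench where they are.

Things in the scene. Friction and masses are not known exactly. Their poses are not given: they have to be found in the camera images.
- rack: low tool rack fixed to the bench, plywood base 100 (x) x 344 (y) x 10 mm; origin at the centre of its underside, z up. Tools lie along its x axis in notches of two 14 mm thick wooden rails at x = -35 and +35 mm (notch floor 34 mm, ridges 44 mm above the bench; notches at y = -72, -24, +24, +72 mm). The retaining bar lies over them, along y, in two open brackets
- left_bracket (a point): the rack's +y steel U bracket, 10 mm thick, 127 mm from the rack's middle: centre of the slot's floor, 58 mm above the bench. Slot 28 mm wide in x for the 20 mm bar, open upwards, cheeks up to 85 mm. Next to it outwards a grey post, 158 mm from the middle, 24 mm wide, 90 mm high; the posts leave the bar 5 mm end play each way. While locked a steel bolt from the post covers the bar's end, 2 mm above it
- right_bracket (a point): the same bracket at the rack's -y end, with its post and bolt
- seat (a point): fixed point of the rack: where the centre of the bar's wooden grip is when the bar lies fully home in both brackets (85 mm above the bench, over the middle of the rack); axes as the rack's
- rocker_left (a joint): black paddle 78 x 24 mm on the +y post, pivoted at its middle about the rack's y: 0 = locked (bolt out, release pad high), 0.6 rad = released (bolt drawn in, lock pad high). Bistable: pressing the high pad takes 6 N to start, rises to a peak near 9 N about 3 mm down, then eases; past centre (0.3 rad, 8 mm down) it snaps over by itself to its stop, 16 mm down; let go before centre it springs back
- rocker_right (a joint): the same rocker on the rack's -y post, same values (0 locked, 0.6 released)
- left_release_pad (a point): centre of the top of the left rocker's release pad (22 x 24 mm), on the rack's -x (front) side, 28 mm from the pivot; about 124 mm above the bench while locked, 107 mm once released. Press it straight down to release
- left_lock_pad (a point): centre of the top of the left rocker's lock pad (22 x 24 mm), on the rack's +x (back) side, 28 mm from the pivot; about 107 mm above the bench while locked, 124 mm while released. Press it straight down to lock
- right_release_pad (a point): as left_release_pad, on the right rocker
- right_lock_pad (a point): as left_lock_pad, on the right rocker
- bar_grip (a point): centre of the dark wooden grip on the loose aluminium retaining bar. Bar 284 mm long (its y axis) x 20 mm wide (x) x 14 mm high; the grip stands on its middle, 60 mm (y) x 20 mm (x) x 26 mm high. This point lies 27 mm above the bar's underside. About 200 g
- tool1_center (a point): creasing tool (there are two to four of them; absent ones have no pose): centre of its pale wooden handle, a bar 94 mm long (x) x 20 mm wide (y) x 22 mm high; x points to its flat steel blade, which reaches 100 mm from this point. About 90 g. In the rack its underside is 34 mm above the bench
- tool2_center (a point): creasing tool (there are two to four of them; absent ones have no pose): centre of its pale wooden handle, a bar 94 mm long (x) x 20 mm wide (y) x 22 mm high; x points to its flat steel blade, which reaches 100 mm from this point. About 90 g. In the rack its underside is 34 mm above the bench
- tool3_center (a point): creasing tool (there are two to four of them; absent ones have no pose): centre of its pale wooden handle, a bar 94 mm long (x) x 20 mm wide (y) x 22 mm high; x points to its flat steel blade, which reaches 100 mm from this point. About 90 g. In the rack its underside is 34 mm above the bench
- tool4_center (a point): creasing tool (there are two to four of them; absent ones have no pose): centre of its pale wooden handle, a bar 94 mm long (x) x 20 mm wide (y) x 22 mm high; x points to its flat steel blade, which reaches 100 mm from this point. About 90 g. In the rack its underside is 34 mm above the bench
- tray: open steel tray fixed to the bench, 220 (x) x 250 (y) mm outside, walls 4 mm thick and 30 mm high, floor 4 mm thick; origin at the centre of its underside
- tape_roll: roll of tape lying flat, 100 mm across, 24 mm high; a bystander, leave it where it is (origin at its underside)
- seam_roller: steel seam roller with wooden handle, about 165 mm long; a bystander, leave it where it is (origin at its underside)
- lighter: green plastic lighter, 80 mm long; a bystander, leave it where it is (origin at its underside)
- marker: marker pen, 100 mm long; a bystander, leave it where it is (origin at its underside)
- mallet: hammer, 220 mm long; a bystander, leave it where it is (origin at its underside)
- glue_jar: glue jar, 70 mm across, 90 mm high; a bystander, leave it where it is (origin at its underside)
Things that resemble listed ones, but are neither listed nor needed, are in the scene too. Leave any red look-alike of the part that bears tool1_center alone.

How it is judged:
By the outcome, as a careful person would: the job done as asked, in the order asked, and still so for the second after the job is handed in, with the robot touching nothing.
Of tool1, tool2, tool3, tool4 only 2 to 4 are there at a start; the rules pass over those that are not, and their reading is None.
At some moment in a run one of tool1, tool2, tool3, tool4 may be knocked a few centimetres aside while the robot is not near it.
Once in a run the grip may slacken for a moment while it holds something.
It also fails if it takes over 210 s, if anything falls off the work surface, if the arm or the gripper's body presses on something with over 40 N, if the wrist force passes 120 N, or if a joint passes its speed limit or range.

ROBOT

A 6-joint arm with a two-finger parallel gripper is mounted at the origin on the work surface. World frame = base frame: x ahead of the robot, y to its left, z up, the work surface at z = 0. Lengths are in m, angles in rad, forces in N, time in s.
With the tool pointing down it reaches from about 0.35 to 0.775 m from the base axis. Payload 5.5 kg.
Tool frame: the origin (TCP) lies at the very end of the fingers, on their centre line; the grasp point (between the pads) lies 19 mm behind it; z points along the fingers, y is the line along which they close (so a half turn about z gives the same grasp; the last joint's range is limited). The gripper opens to 85 mm and grips with 20 to 120 N. Pads are 22 mm wide; open, the fingers measure 114 mm over their backs; the gripper's body (76 mm by 85 mm) begins 54 mm behind the grasp point. The pads swing forward as they close: fully open they stand 13 mm farther back than shut.
Start: joints at [1.18, 0.313, 0.046, 1.304, 0, 1.431], TCP at [0.143, 0.557, 0.231] pointing down, gripper open.
Joint ranges: [-2.76, 2.76], [-0.86, 1.69], [-1.03, 1.26], [-2.2, 2.34], [-1.47, 1.5], [-3.14, 3.14]. Speed limits (rad/s): [2.57, 2.57, 3.14, 3.14, 3.14, 3.14].

INTERFACE

Orientations are given as a unit quaternion [x, y, z, w].
In Python, from bench import * gives the robot as it stands. The module is installed in compiled form; this text tells all that it offers. Calls block until the motion is done:
- move_to(position, orientation): joint-space move of the TCP to a pose.
- move_linear(position, orientation=None, feed=0.15, contact_N=None): straight line of the TCP; orientation=None keeps the orientation; feed is the mean speed in m/s. With contact_N (N) it stops when the force on the tool has changed by that much, and returns True; else False.
- movej(angles): joint-space move.
- move_gripper(opening, effort=None): finger opening in m; effort is the grip in N (None keeps the last); returns when the fingers have stopped.
- hold(seconds).
- solve_ik(position, orientation): joint angles nearest the present ones, or None.
- get_image(name): name is "side" or "top"; returns the picture (384x512x3 uint8, red, green, blue); there is no depth.
- camera_params(name): a dict with "fx", "fy", "cx", "cy" (pixels), "dist_coeffs" ([k1, k2, p1, p2, k3] as OpenCV has them; the pictures are not rectified), "T" (4x4, takes a point from camera to world coordinates). Camera axes: x right, y down, z forward; pixel columns grow to the right and rows downward; lengths in m; the calibration is good to about 2 mm. A picture is of the moment at which its call begins. camera_params takes no time and is no camera call.
A pose or a line that the arm cannot do raises IKError and nothing moves.
- finish_job(): hands the job in; it is judged then, once.
Readings, each from a call of its own:
- get_clock(): time.
- get_joint_pos(): joint angles.
- get_dq(): joint speeds.
- get_joint_torque(): joint torques, N m.
- get_tool_pos(): TCP position.
- get_ee_rot(): TCP orientation.
- get_contact_force(): force on the tool from outside, world axes, zero at the start.
- get_ft_torque(): the same for the moment, N m.
- get_gripper_width(): finger opening in m.
- get_grip_force(): force on a finger pad.
Only numpy, scipy, OpenCV 4.12 (cv2) and the standard library are available. Lean on these libraries where they do the work, as an engineer would, in place of code of your own. Each camera call takes 0.05 s, during which the arm holds its last target. There are 200 camera calls.

## Working session

There is one attempt and no reset: what is moved stays moved. The work goes in short steps, each a Python script; the robot and the scene stay as the last script left them, time stands still between calls to the robot, and variables do not carry over. Pictures are saved under pics/ and viewed, at most 14 in all, crops included, and the job is handed in when it is done.

```bash
mkdir -p pics
cat > h.py <<'E'
from bench import *
import numpy as np, cv2
def snap(n,f):
    im=get_image(n); cv2.imwrite('pics/'+f+'.png',im[:,:,::-1]); return im
def ray(n,uv):
    p=camera_params(n); K=np.array([[p['fx'],0,p['cx']],[0,p['fy'],p['cy']],[0,0,1.]])
    q=cv2.undistortPoints(np.array(uv,float).reshape(-1,1,2),K,np.array(p['dist_coeffs'],float)).reshape(-1,2)
    T=np.array(p['T']); d=np.c_[q,np.ones(len(q))]@T[:3,:3].T
    return T[:3,3],d
def onz(n,uv,z):
    o,d=ray(n,uv); return o+d*((z-o[2])/d[:,2])[:,None]
def proj(n,P):
    p=camera_params(n); K=np.array([[p['fx'],0,p['cx']],[0,p['fy'],p['cy']],[0,0,1.]])
    Ti=np.linalg.inv(np.array(p['T']))
    r,_=cv2.Rodrigues(Ti[:3,:3]); return cv2.projectPoints(np.array(P,float).reshape(-1,1,3),r,Ti[:3,3],K,np.array(p['dist_coeffs'],float))[0].reshape(-1,2)
E
python3 - <<'E'
from h import *
for n in('top','side'):
    im=snap(n,n+'0'); cv2.imwrite('pics/%s0b.png'%n,cv2.resize(im,(800,600),interpolation=2)[:,:,::-1])
    p=camera_params(n); print(p)
print(get_ee_rot(),get_clock())
E
```

```text
{'fx': 378.0891670009276, 'fy': 378.0891670009276, 'cx': 255.9720894721904, 'cy': 195.6758470923926, 'dist_coeffs': array([0.02246716, 0.        , 0.        , 0.        , 0.        ]), 'T': array([[ 0.02705871, -0.99217579,  0.12188123,  0.4787937 ],
       [-0.99962772, -0.02642988,  0.00677333, -0.01948342],
       [-0.00349903, -0.12201913, -0.99252158,  1.16852864],
       [ 0.        ,  0.        ,  0.        ,  1.        ]])}
{'fx': 466.5413879250219, 'fy': 466.5413879250219, 'cx': 257.0832951393228, 'cy': 189.61526829620087, 'dist_coeffs': array([0.0553835, 0.       , 0.       , 0.       , 0.       ]), 'T': array([[-0.8243015 , -0.28564635,  0.48880794, -0.18456625],
       [-0.56587335,  0.38864953, -0.72714434,  1.18895933],
       [ 0.01773115, -0.87598956, -0.48200405,  0.89220577],
       [ 0.        ,  0.        ,  0.        ,  1.        ]])}
[ 1.25062976e-01  9.92148467e-01 -7.90251367e-04 -2.18784079e-04] 0.1
```

View pics/top0b.png

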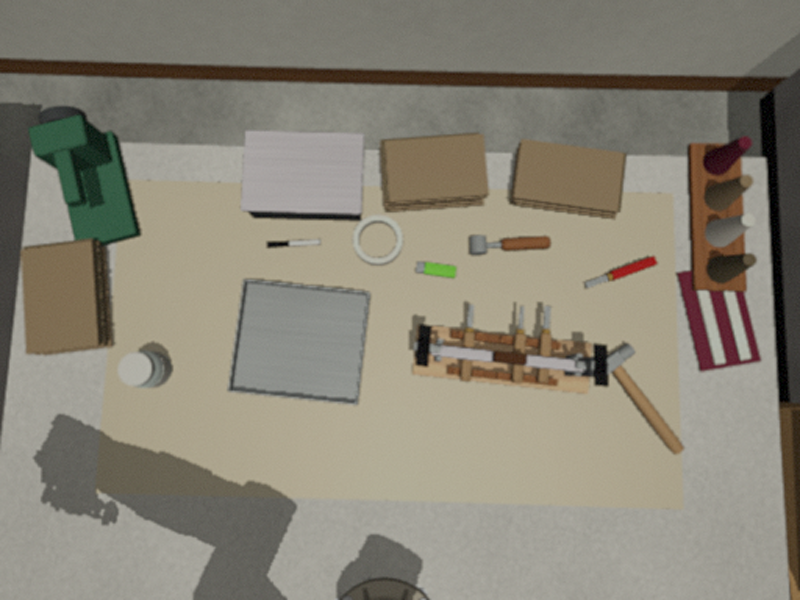

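View pics/side0b.png

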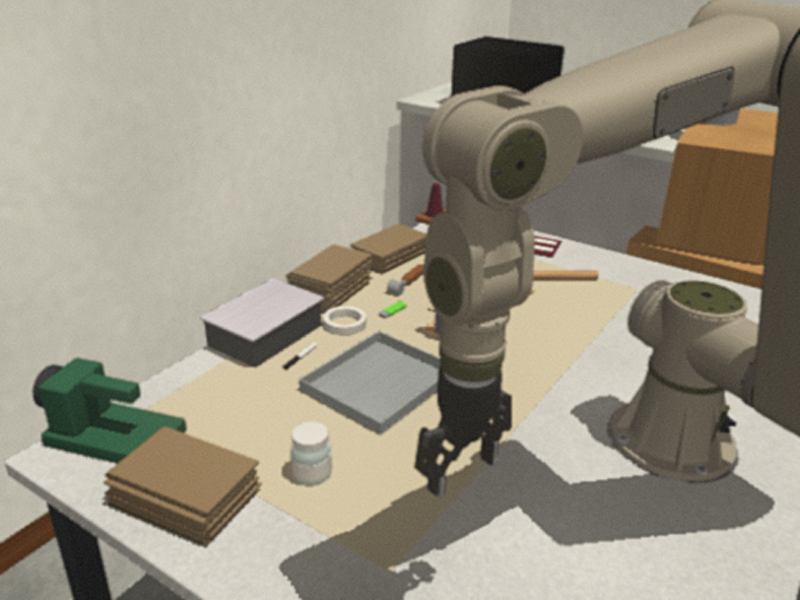

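Top view (800x600 scale): rack at (510,358) with 3 tools (blades at (470,315), (520,318), (545,315)), tray at (300,340), red look-alike at (620,272), mallet head at (620,355) right beside the right post. A zoom on the rack is next.

Run:
```python
import cv2
im=cv2.imread('pics/top0.png'); c=im[185:260,255:415]; cv2.imwrite('pics/c1.png',cv2.resize(c,(800,375),interpolation=cv2.INTER_CUBIC))
```

```text
(no output)
```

View pics/c1.png

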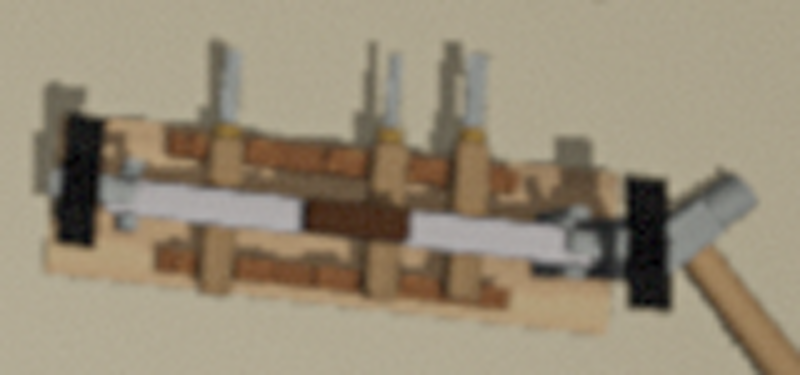

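```bash
cat >> h.py <<'E'
def blobs(mask,roi,amin=20):
    m=np.zeros(mask.shape,np.uint8); x0,y0,x1,y1=roi; m[y0:y1,x0:x1]=mask[y0:y1,x0:x1]
    n,l,s,c=cv2.connectedComponentsWithStats(m.astype(np.uint8)); 
    return [(s[i,4],c[i],cv2.minAreaRect(np.argwhere(l==i)[:,::-1].astype(np.float32))) for i in range(1,n) if s[i,4]>=amin]
def dark(im,t=45): return (im.max(2)<t)
E
python3 - <<'E'
from h import *
im=cv2.imread('pics/top0.png')[:,:,::-1]
roi=(255,200,415,255)
b=blobs(dark(im,32),roi,30)
for x in b: print('dark',x)
b=sorted(b,key=lambda x:-x[0])[:2]; b.sort(key=lambda x:x[1][0])
P=onz('top',[x[1] for x in b],0.1155); print(P,np.linalg.norm(P[0]-P[1]))
v=(P[0]-P[1]); yaw=np.arctan2(-v[0],v[1]); print('centre',P.mean(0),'yaw',yaw)
h=cv2.cvtColor(np.ascontiguousarray(im),cv2.COLOR_RGB2HSV)
g=(im[:,:,0]<100)&(im[:,:,0]>im[:,:,2]*1.7)&(im[:,:,0]>40)
for x in blobs(g,roi,25): print('grip',x,onz('top',[x[1]],0.098))
# tray
t=cv2.Canny(np.ascontiguousarray(im),40,120)
gr=(np.abs(im[:,:,0].astype(int)-im[:,:,2])<18)&(im.max(2)<175)
for x in blobs(gr,(140,170,245,265),300):print('tray',x,onz('top',cv2.boxPoints(x[2]),0.03))
E
```

```text
dark (np.int32(137), array([270.48175182, 220.93430657]), ((270.5154113769531, 220.876953125), (5.953666687011719, 23.69063377380371), 7.125016689300537))
dark (np.int32(161), array([383.92546584, 233.41614907]), ((383.5, 233.0), (24.0, 7.0), 90.0))
[[ 0.53839495 -0.05457257  0.1155    ]
 [ 0.51255668 -0.3683275   0.1155    ]] 0.31481704015023765
centre [ 0.52547582 -0.21145003  0.1155    ] yaw -0.08216635084163838
grip (np.int32(32), array([323.71875, 218.75   ]), ((321.7137145996094, 219.6763458251953), (5.797409534454346, 16.49040985107422), 75.0685806274414)) [[ 0.54964619 -0.205442    0.098     ]]
grip (np.int32(28), array([343.85714286, 221.75      ]), ((343.0, 221.5), (9.0, 4.0), 90.0)) [[ 0.54273152 -0.26217882  0.098     ]]
grip (np.int32(174), array([326.36781609, 229.33333333]), ((324.2853088378906, 229.9088134765625), (20.32457160949707, 19.17412567138672), 32.47119140625)) [[ 0.52003071 -0.21302529  0.098     ]]
tray (np.int32(6072), array([191.3134058 , 218.34716733]), ((190.93902587890625, 218.0487823486328), (83.81753540039062, 73.65782928466797), 6.34019136428833)) [[0.44685157 0.31350706 0.03      ]
 [0.66820729 0.30277096 0.03      ]
 [0.64647686 0.04784905 0.03      ]
 [0.42610828 0.06465419 0.03      ]]
```

```bash
cat >> h.py <<'E'
RC=np.array([0.5255,-0.2115]); RY=-0.082
TC=np.array([0.547,0.182]); TY=-0.075
def fr(c,yaw,x,y): return np.array(c)+np.array([[np.cos(yaw),-np.sin(yaw)],[np.sin(yaw),np.cos(yaw)]])@[x,y]
def q(th):  # closing line at world angle th, choose the half turn nearest j6=0
    best=None
    p=get_tool_pos()
    for t in(th,th+np.pi):
        f=(t+np.pi/2)/2; Q=[np.cos(f),np.sin(f),0,0]
        s=solve_ik(list(p[:2])+[max(p[2],.2)],Q)
        if s is not None and (best is None or abs(s[5])<best[0]): best=(abs(s[5]),Q)
    return best[1]
def press(x,y,z0,depth=.0125):
    p=fr(RC,RY,x,y); Q=q(RY+np.pi/2)
    move_to([*p,z0+.05],Q)
    hit=move_linear([*p,z0-.012],feed=.02,contact_N=2.5); z=get_tool_pos()[2]
    print('hit',hit,z)
    if hit:
        move_linear([*p,z-depth],feed=.03); print('F',get_contact_force(),get_tool_pos()); hold(.2)
    move_linear([*p,z0+.06])
E
python3 - <<'E'
from h import *
print(get_contact_force())
p=get_tool_pos(); move_linear([p[0],p[1],.28]); move_gripper(0)
move_to([0.45,0.1,.28],q(RY+np.pi/2))
press(-.0265,.158,.124); press(-.0265,-.158,.124)
print(get_clock(),get_joint_pos()); 
move_to([0.40,-0.02,.28],q(RY+np.pi/2))
im=snap('top','t1'); s=snap('side','s1')
a=cv2.resize(im[175:265,245:415],(800,424),interpolation=2)
cv2.imwrite('pics/c2.png',a[:,:,::-1])
cv2.imwrite('pics/c3.png',cv2.resize(s[120:260,240:450],(800,533),interpolation=2)[:,:,::-1])
E
```

```text
[-0.87860339  0.06769609  0.83883215]
hit True 0.1261554152700683
F [0.19849159 0.2747414  0.46348365] [ 0.51218001 -0.05189993  0.11354091]
hit True 0.12622697934554925
F [-0.93321183 -0.17364877  0.49301314] [ 0.48622285 -0.36673464  0.11351393]
12.2833 [-7.78031894e-01  3.97195488e-01  4.98989326e-02  1.22577160e+00
 -1.01226937e-04 -6.96079194e-01]
```

View pics/c2.png

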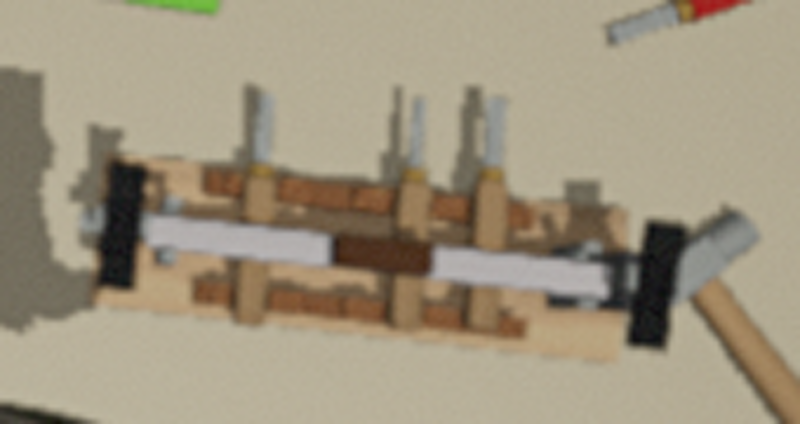

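View pics/c3.png

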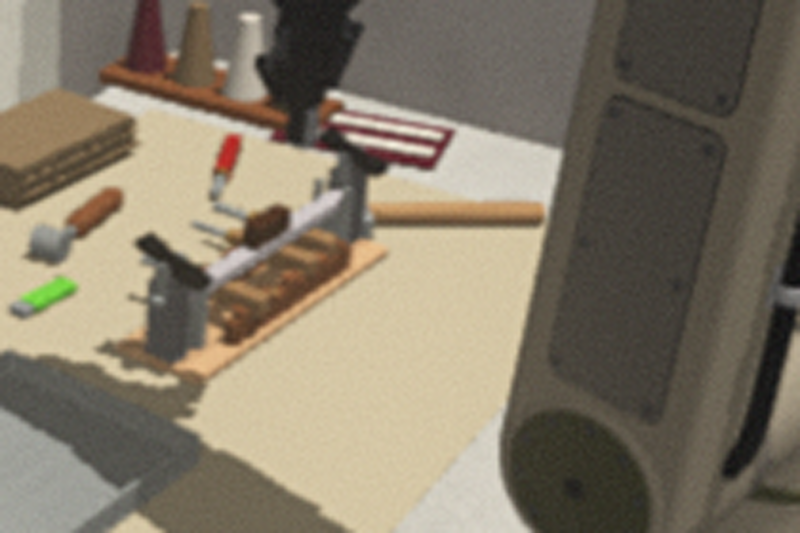

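c2: both bolts drawn outward, both paddles tilted back-pad-high (c3 confirms the left), three tools at (258,245), (408,250), (488,255). Grip at (381,254). Next, lift the bar.

Run:
```python
from h import *
im=cv2.imread('pics/t1.png')[:,:,::-1]
print(onz('top',[[326,229]],.098))
g=[0.5225,-0.2125]; Q=q(RY)
move_gripper(.055,60); move_to([*g,.20],Q); 
print(move_linear([*g,.0675],feed=.06,contact_N=8), get_tool_pos())
move_gripper(0,70); print('w',get_gripper_width(),get_grip_force())
print(get_contact_force()); move_linear([*g,.16],feed=.06); print('F',get_contact_force(),get_gripper_width())
d=[.39,-.13]; move_linear([*d,.14],feed=.12)
print('F',get_contact_force(),get_gripper_width())
print(move_linear([*d,.0080],feed=.05,contact_N=6),get_tool_pos(),get_gripper_width(),get_ft_torque())
move_gripper(.055); move_linear([*d,.25],feed=.2); move_to([.38,.02,.28],Q)
im=snap('top','t2'); print(get_clock())
cv2.imwrite('pics/c4.png',cv2.resize(im[165:315,215:415],(800,600),interpolation=2)[:,:,::-1])
```

```text
[[ 0.52093808 -0.21198812  0.098     ]]
False [ 0.5226997  -0.21262247  0.06777961]
w 0.01890804429855072 68.97315859794617
[-0.20879317 -0.85182589  2.15674308]
F [-0.24299502  0.61929611 -1.65830393] 0.018957954683126645
F [-0.07813534 -0.00934639 -0.81048893] 0.018770771682057208
True [ 0.39004894 -0.13003527  0.00982097] 0.018506924353910492 [-0.02895225  0.03894425  0.03462558]
26.35
```

View pics/c4.png

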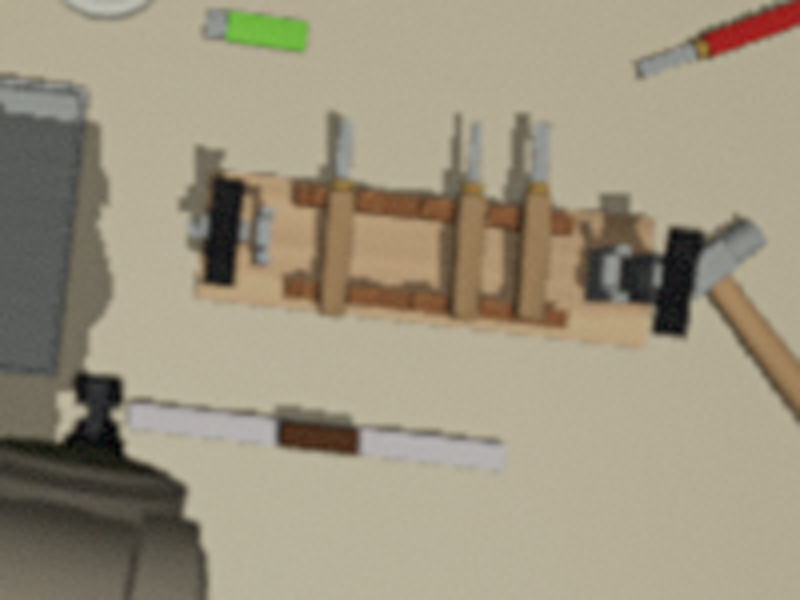

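c4: bar lies flat in front of the rack (grip at (318,436)), handles centred at (336,252), (467,253), (535,255). Take the first tool.

```bash
cat >> h.py <<'E'
def pick_place(g,th,ty,tz=.037,twist=TY+np.pi/2,op=.036):
    """g: handle centre xy, th: closing angle"""
    Q=q(th); move_gripper(op,60); move_to([*g,.16],Q)
    if move_linear([*g,tz],feed=.06,contact_N=8): print('early contact',get_tool_pos())
    move_gripper(0,80); print('w',get_gripper_width(),get_contact_force())
    move_linear([*g,.13],feed=.08); print('lift w',get_gripper_width())
    if get_gripper_width()<.012: return False
    d=fr(TC,TY,-.026,ty)
    f=(twist+np.pi/2)/2; Q2=np.array([np.cos(f),np.sin(f),0,0])
    if abs(Q2@np.array(Q))<.7: Q2=np.array([-np.sin(f),np.cos(f),0,0])
    move_to([*d,.13],Q2); print('carry w',get_gripper_width())
    if get_gripper_width()<.012: return False
    print('touch',move_linear([*d,.007],feed=.05,contact_N=6),get_tool_pos(),get_contact_force())
    move_gripper(.036); move_linear([*d,.13],feed=.15)
    return True
def away():
    move_to([.36,-.02,.28],q(RY+np.pi/2))
E
python3 - <<'E'
from h import *
px=np.array([[336,252],[467,253],[535,255]])/4+[215,165]
G=onz('top',px,.056)[:,:2]; print(G)
c,s=np.cos(RY),np.sin(RY)
print((G-RC)@np.array([[c,-s],[s,c]]))
g=G[0]
print(pick_place(g,RY+np.pi/2,.07),get_clock())
move_to([.38,-.1,.28],q(RY+np.pi/2)); im=snap('top','t3')
cv2.imwrite('pics/c5.png',cv2.resize(im[165:315,140:415],(800,436),interpolation=2)[:,:,::-1])
E
```

```text
[[ 0.52333848 -0.1405605 ]
 [ 0.52524588 -0.23632726]
 [ 0.52516588 -0.28592413]]
[[-0.00796478  0.07052409]
 [ 0.00178029 -0.02476465]
 [ 0.00576295 -0.07420142]]
w 0.018200260662515608 [-0.72584914 -0.02991644  4.34793909]
lift w 0.01828550867000724
carry w 0.01767263443962692
touch False [0.5263683  0.25378674 0.00746195] [-2.14874594 -0.99345012  4.82845767]
True 37.4417
```

View pics/c5.png

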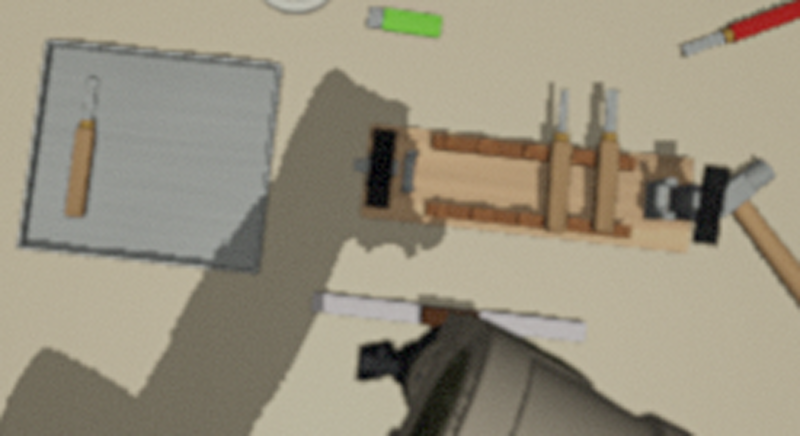

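c5: tool 1 lies flat in the tray at (80,170); the other two are unchanged in the rack at (559,182) and (606,182). Next tool.

Run:
```python
from h import *
g=onz('top',[[331.9,228]],.056)[0,:2]
print(pick_place(g,RY+np.pi/2,0),get_clock())
move_to([.38,-.1,.28],q(RY+np.pi/2)); im=snap('top','t4')
cv2.imwrite('pics/c6.png',cv2.resize(im[165:315,140:415],(800,436),interpolation=2)[:,:,::-1])
```

```text
w 0.01850463196719144 [0.36145466 1.14372577 3.61564029]
lift w 0.01777072064628496
carry w 0.017918740494583005
touch True [0.52114881 0.18395327 0.00758077] [ 0.197989   -0.65476382  5.6728629 ]
True 49.2083
```

View pics/c6.png

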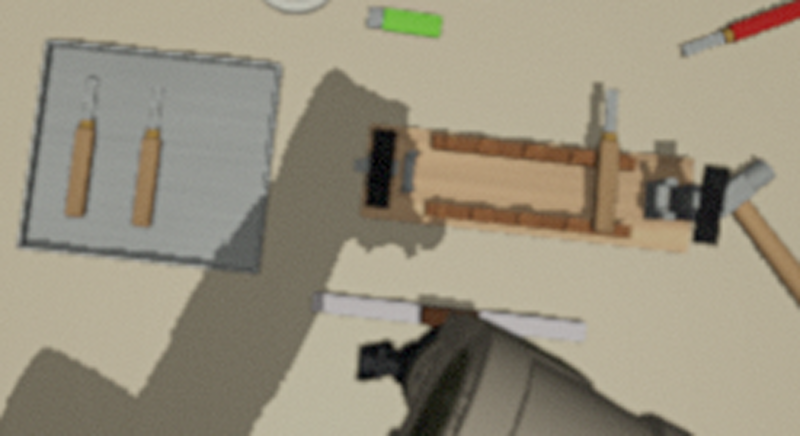

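c6: two tools flat in the tray, apart ((80,170), (147,178)); third undisturbed at (606,182). Take it.

Run:
```python
from h import *
g=onz('top',[[348.4,228]],.056)[0,:2]
print(pick_place(g,RY+np.pi/2,-.068),get_clock())
move_to([.38,-.1,.28],q(RY+np.pi/2)); a=snap('top','t5')
move_to([.38,.04,.28],q(RY)); b=snap('top','t6')
f=lambda i:cv2.resize(i[165:295,140:415],(620,293),interpolation=2)
cv2.imwrite('pics/c7.png',np.vstack([f(a),f(b)])[:,:,::-1])
g2=(b[:,:,0]<100)&(b[:,:,0]>b[:,:,2]*1.5)&(b[:,:,0]>40)
for x in blobs(g2,(270,255,320,290),25): print('grip',x,onz('top',[x[1]],.040))
lt=(b.min(2)>150)&(b.max(2)-b.min(2)<28)
for x in blobs(lt,(240,255,350,290),25): print('bar',x,onz('top',cv2.boxPoints(x[2]),.014))
print(get_clock())
```

```text
w 0.01830584330689503 [0.5258309  0.57022459 4.41521131]
lift w 0.01802767062783603
carry w 0.017828476702258733
touch True [0.51601267 0.11615984 0.00756581] [-0.26392951 -0.14587925  6.39020943]
True 60.775
grip (np.int32(110), array([294.15454545, 273.92727273]), ((294.07318115234375, 273.8414611816406), (18.442068099975586, 5.852871417999268), 6.34019136428833)) [[ 0.38957117 -0.12979893  0.04      ]]
bar (np.int32(265), array([264.88301887, 271.01132075]), ((264.73779296875, 271.3597412109375), (37.10499954223633, 8.061501502990723), 6.340190887451172)) [[ 0.38530289  0.0123766   0.014     ]
 [ 0.40899486  0.01042297  0.014     ]
 [ 0.39994416 -0.10058365  0.014     ]
 [ 0.37631988 -0.09833291  0.014     ]]
bar (np.int32(262), array([323.43129771, 277.4389313 ]), ((323.43853759765625, 277.5221862792969), (35.928680419921875, 7.360998153686523), 6.709836959838867)) [[ 0.37334727 -0.16543251  0.014     ]
 [ 0.3948725  -0.16779228  0.014     ]
 [ 0.38563355 -0.27438955  0.014     ]
 [ 0.36418426 -0.27177353  0.014     ]]
63.6917
```

View pics/c7.png

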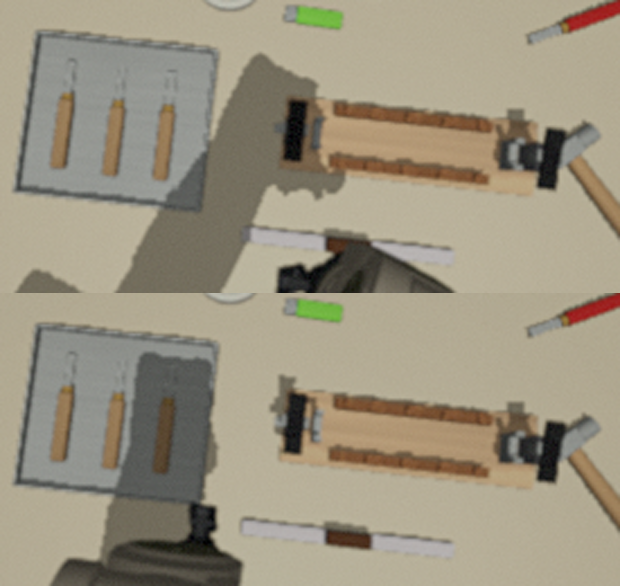

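c7: all three tools lie flat and apart in the tray; the bar is at (348,540) in the lower panel, rack empty. One close look at the brackets for the fit.

Run:
```python
from h import *
b=cv2.imread('pics/t6.png')
L=b[205:245,262:302]; R=b[215:255,350:390]
o=np.hstack([cv2.resize(i,(400,400),interpolation=2) for i in(L,R)]); 
o=np.clip(o*1.4,0,255).astype(np.uint8)
for k in range(2):
  for z,col in((.085,(0,0,255)),(.058,(0,255,0))):
    for x in(-.014,.014):
      p=proj('top',[[*fr(RC,RY,x,(.127,-.127)[k]),z]])[0]-([262,205],[350,215])[k]
      cv2.circle(o,(int(p[0]*10+5+400*k),int(p[1]*10+5)),3,col,-1)
cv2.imwrite('pics/c8.png',o)
```

```text
(no output)
```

View pics/c8.png

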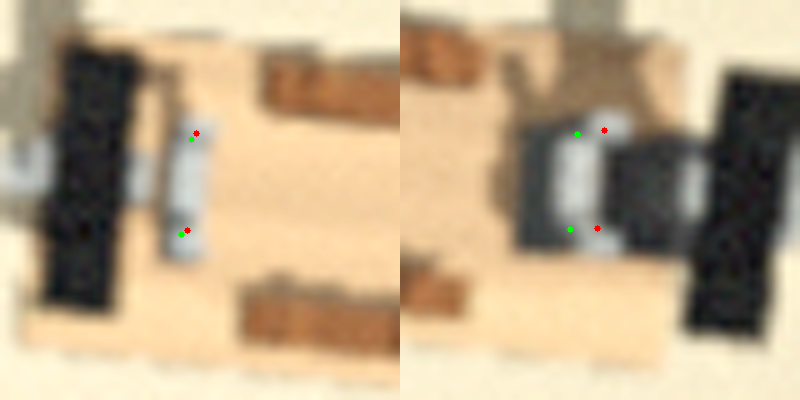

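Run:
```python
from h import *
d=[.39,-.1305]; h=[.5243,-.2127]; Q=q(RY)
move_gripper(.05); move_to([*d,.12],Q); print(move_linear([*d,.0095],feed=.06,contact_N=8),get_tool_pos())
move_gripper(0,80); print('w',get_gripper_width())
move_linear([*d,.14],feed=.06); move_linear([*h,.14],feed=.12); print('w',get_gripper_width(),get_contact_force())
move_linear([*h,.098],feed=.06)
print('early',move_linear([*h,.0675],feed=.03,contact_N=7),get_tool_pos(),get_contact_force(),get_ft_torque())
im=snap('side','s2'); print(get_clock())
cv2.imwrite('pics/c9.png',cv2.resize(im[110:240,240:400],(738,600),interpolation=2)[:,:,::-1])
```

```text
False [ 0.39023583 -0.13062688  0.0097608 ]
w 0.01891979227499044
w 0.01874580079152345 [ 0.66110507 -0.72282273 -1.58850927]
early True [ 0.5239556  -0.21250226  0.06785971] [-1.9187086  -0.78207677  4.36375626] [-0.02567756  0.03318289 -0.02037383]
72.925
```

View pics/c9.png

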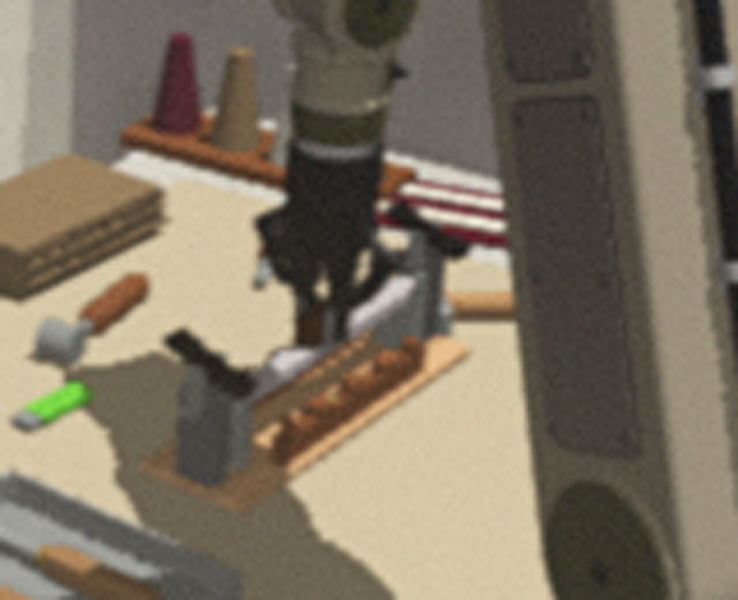

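c9: bar down in both brackets, contact at the expected home height. Release and lock.

Run:
```python
from h import *
h=get_tool_pos()[:2]
move_gripper(.05); move_linear([*h,.20],feed=.12); move_gripper(0)
press(.0265,.158,.124); press(.0265,-.158,.124)
p=get_tool_pos(); move_linear([p[0],p[1],.24]); move_to([.38,-.1,.3],q(RY+np.pi/2)); a=snap('top','t7')
move_to([.38,.12,.3],q(RY)); s=snap('side','s3')
f=lambda i,r:cv2.resize(i[r[0]:r[1],r[2]:r[3]],(700,300),interpolation=2)
cv2.imwrite('pics/c10.png',np.vstack([f(a,(170,270,140,415)),f(s,(130,220,270,410))])[:,:,::-1]); print(get_clock())
```

```text
hit True 0.12628888651371178
F [ 0.01061234 -0.04014415  0.42745089] [ 0.56384421 -0.05598468  0.11322831]
hit True 0.1263016083080671
F [-1.18919003 -0.04150734 -0.1529101 ] [ 0.53827552 -0.37075075  0.1132386 ]
88.1333
```

View pics/c10.png

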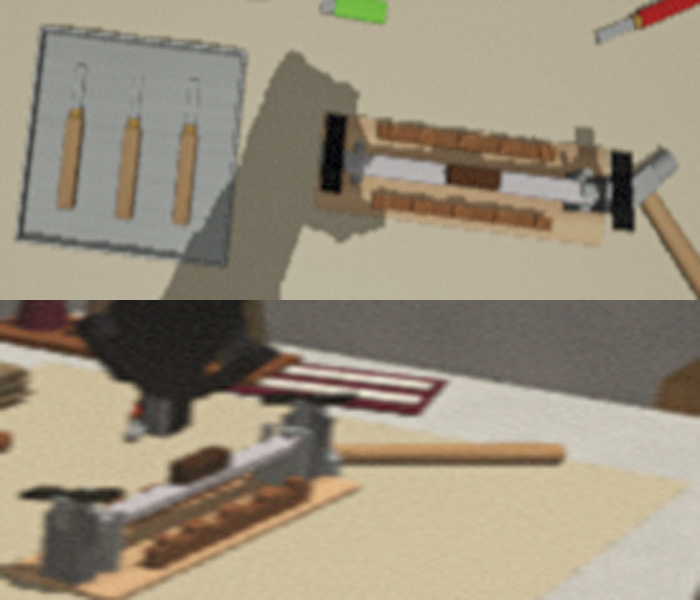

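c10: three tools flat and apart in the tray ((70,160), (130,167), (187,175)). The bar is home, and both paddles are tilted to lock with the bolts out over the bar's ends.

```bash
python3 -c "
from h import *
print(finish_job())"
```

```text
the job is handed in; nothing more can be done
None
```

The job is handed in: all three tools lie flat and apart in the tray, the bar is home in its brackets, and both rockers are locked, at about 88 s on the robot's clock. The final pictures showed this, but the hand-in gave no verdict.

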